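Open the touch-latch serving bin

ROBOT

A 6-joint arm with a two-finger parallel gripper is mounted at the origin on the work surface. World frame = base frame: x ahead of the robot, y to its left, z up, the work surface at z = 0. Lengths are in m, angles in degrees, forces in N, time in s.
With the tool pointing down it reaches from about 0.35 to 0.875 m from the base axis. Payload 4.2 kg.
Tool frame: the origin (TCP) lies between the finger pads; the fingertips stand 17 mm ahead of it and the grasp point (between the pads) lies 2 mm behind it; z points along the fingers, y is the direction in which the jaws open and shut (so a half turn about z gives the same grasp; the last joint's range is limited). The gripper opens to 87 mm and grips with 3 to 60 N. Pads are 19 mm wide; open, the fingers measure 117 mm over their backs; the gripper's body (75 mm by 190 mm) begins 51 mm behind the grasp point.
Start: joints at [-59.611, 22.042, 0.453, 0, -68.411, -14.817], TCP at [0.168, -0.602, 0.24] pointing down, gripper open.
Joint ranges: [-179.83, 179.83], [-69.29, 118.12], [-61.27, 80.66], [-181.25, 117.63], [-171.15, -9.14], [-177.46, 177.46]. Speed limits (degrees/s): [159.86, 159.86, 180, 180, 180, 180].

INTERFACE

Orientations are given as a 3x3 rotation matrix whose columns are the frame's x, y, z axes.
In Python, from station import r gives the robot as it stands.
- The arm moves only by the shell command python3 -m creep 'ROWS'. ROWS is JSON, a list of rows, each a list of 7 numbers: the opening, from 0 (shut) to 1 (fully open), then the shift along the tool's x, y, z scaled (see below), then the turn, a rotation vector about the tool's x, y, z scaled (see below). A call has 1 to 5 rows; each row is the pose to reach, as a shift and turn from the pose measured when the call began, along the tool's axes at that moment, turning the shorter way round; what a row does not reach only later rows make up. The controller multiplies each number of a shift by 300 mm and each number of a turn by 180 degrees. A row lasts 1/12 s, in which the tool goes at most 41.7 mm and 7.16 degrees, less where a joint would pass 70% of its speed; a pose out of reach is approached as far as the arm can. A call with a number of a shift or a turn outside -1 to 1 is refused whole. A call with a gripper value outside its range is refused whole. The fingers move at their own pace and stop on an object; the grip force is fixed at half the most. Time passes only in rows, so rows that repeat a pose let the fingers close. It gives the time, the measured TCP pose, the force and the opening at its end, in the units of the state.
- r.sense(): the state, without advancing time (a new reading comes with each control period).
- r.capture(name): name is "scene" or "top" or "wrist"; returns the picture (420x560x3 uint8, blue, green, red); there is no depth.
- r.camera_model(name): a dict with "mtx" (3x3 intrinsics, pixels), "R" (3x3) and "t" (3): a world point X has camera coordinates R X + t; the wrist camera has in their place "mount" (4x4, takes a point from camera to tool coordinates, whose origin is the TCP and whose axes are the flange's). Camera axes: x right, y down, z forward; pixel columns grow to the right and rows downward; lengths in m; the calibration is good to about 2 mm. A picture is of the moment at which its call begins: read the wrist's pose just before it. camera_model takes no time and is no camera call.
- r.finish_job(): hands the job in, once; it reports no verdict.
Trained networks look in the newest picture that a camera, given by its name, has taken for a name from the list of things; names that differ only in an ending like _2 or _b are one class to them, and where a whole thing is asked for, a point or a joint stands for the part that bears it (a point fixed in the world has none). Each returns a list of dicts, best first, with "score" (0 to 1); they miss things now and then, are a little off and sometimes report something else, mostly with a low value. They report only what shows in the picture. A call takes as long as a camera call.
- r.recognise(camera, target): "rect" ([left, top, right, bottom] as shares, 0 to 1, of the picture: columns of its width, rows of its height, round what is visible of it).
- r.outline_of(camera, target): "pixels" (420x560 bool, what is visible of it) and "rect" ([left, top, right, bottom] as shares, 0 to 1, of the picture: columns of its width, rows of its height, round what is visible of it).
The state is a dict: "time_s": time; "joints": joint angles; "joint_velocities": joint speeds; "effort": joint torques, N m; "tcp_pos": TCP position; "ee_rot": TCP orientation; "wrist_force": force on the tool from outside, world axes, zero at the start; "moment": the same for the moment, N m; "gripper_width": opening from 0.0 (shut) to 1.0 (fully open).
Only numpy, scipy, OpenCV 4.12 (cv2) and the standard library are available. Lean on these libraries where they do the work, as an engineer would, in place of code of your own. Each camera call takes 0.05 s, during which the arm holds its last target.

TASK

The tasting is about to begin: open the serving bin with the yellow lid. With closed fingertips press down on the black pad at the front of the lid until its push-to-open catch lets go, take the fingers away so that the lid springs ajar by itself, then push it on by its front edge with the fingers until it stands upright or leans back, and leave it standing open. Only press and push, do not pinch the lid or force it, do not lift or shove the bin, keep the blue-lidded bin shut, and leave everything else on the table where it is.

Things in the scene. Friction and masses are not known exactly. Their poses are not given: they have to be found in the camera images.
- yellow_bin: stainless serving bin with a yellow lid, 160 mm (x, front to back) by 140 mm (y) by 103 mm tall with the lid shut, about 1.9 kg, standing loose on the table. Origin: centre of its underside; x points from its front to its hinged back, z up. The lid overhangs the front wall by 10 mm
- yellow_lid (a joint): angle of the yellow lid, rad: 0 shut and latched, -0.035 pressed right down, about 0.67 ajar, 1.57 straight up, 1.75 open against its stop. It opens upward about the level axis through its hinge; the front edge swings up and back. Ajar it turns freely (1 to 4 N at the edge); let go below about 1.2 it sinks back to ajar, above 1.4 it stays
- yellow_pad (a point): centre of the top of the black rubber press pad (40 x 130 mm, 2 mm thick) on the yellow lid, 25 mm behind the lid's front edge; x towards the hinge, z out of the lid's top. Pressed down 3 to 5 mm (about 6 N) it frees the catch for good; once the finger leaves, springs raise the lid to about 0.67 rad within a second
- yellow_edge (a point): middle of the yellow lid's front edge (lid 7 mm thick, 146 mm wide), 170 mm from the hinge axis; moves with the lid
- yellow_hinge (a point): middle of the yellow lid's hinge axis, on the bin, 96 mm above the table; axes as the bin's, the hinge axis is its y
- blue_bin: stainless serving bin with a blue lid, 160 mm (x, front to back) by 140 mm (y) by 103 mm tall with the lid shut, about 1.9 kg, standing loose on the table. Origin: centre of its underside; x points from its front to its hinged back, z up. The lid overhangs the front wall by 10 mm. Same make as the yellow one; to be left shut
- blue_lid (a joint): angle of the blue lid, rad: 0 shut and latched, -0.035 pressed right down, about 0.67 ajar, 1.57 straight up, 1.75 open against its stop. It opens upward about the level axis through its hinge; the front edge swings up and back. It has the same push-to-open catch
- pick_pot: small white pot of wooden toothpicks, 52 mm across, 60 mm tall (picks to 76 mm); bystander, loose; origin at the centre of its underside
- mustard: jar of mustard with white cap, 56 mm across, 85 mm tall; bystander, loose; origin at the centre of its underside
- chub_red: red wrapped sausage, 138 mm long, 48 mm thick, lying on the table; bystander, loose; origin at the centre of its underside
- chub_orange: orange wrapped sausage, 138 mm long, 48 mm thick, lying on the table; bystander, loose; origin at the centre of its underside
- saucer: white serving plate, 130 mm across, 16 mm tall; bystander, loose; origin at the centre of its underside
- water: water bottle, 64 mm across, 190 mm tall; bystander, loose; origin at the centre of its underside

How it is judged:
By the outcome, as a careful person would: the job done as asked, in the order asked, and still so for the second after the job is handed in, with the robot touching nothing.
It also fails if it takes over 45 s, if anything falls off the work surface, if the arm or the gripper's body presses on something with over 40 N, if the wrist force passes 120 N, or if a joint passes its speed limit or range.

## Working session

There is one attempt and no reset: what is moved stays moved. The work goes in short steps, Python scripts to look and compute and a shell command to move; the robot and the scene stay as the last step left them, time stands still between calls to the robot, and variables do not carry over. Pictures are saved under pics/ and viewed, and the job is handed in when it is done.

```bash
ls; mkdir -p pics
python3 - <<'E'
from station import r
import cv2
s=r.sense();print({k:s[k] for k in('time_s','tcp_pos','ee_rot','gripper_width','wrist_force')})
for n in('scene','top'):
    cv2.imwrite(f'pics/{n}0.png',r.capture(n))
    m=r.camera_model(n);print(n,m)
E
```

```text
pics
{'time_s': 0.0, 'tcp_pos': array([ 0.16765434, -0.60150604,  0.23844337]), 'ee_rot': array([[-9.63339477e-01, -2.68284470e-01, -7.03271036e-04],
       [-2.68285370e-01,  9.63337155e-01,  2.11807447e-03],
       [ 1.09240633e-04,  2.22910208e-03, -9.99997510e-01]]), 'gripper_width': 0.9989060925513595, 'wrist_force': array([ 0.49032396,  0.49918744, -0.37352943])}
scene {'mtx': array([[539.61246796,   0.        , 272.6550635 ],
       [  0.        , 539.61246796, 215.00840493],
       [  0.        ,   0.        ,   1.        ]]), 'R': array([[ 0.08569836,  0.99628276,  0.00874392],
       [ 0.74367891, -0.05812463, -0.6660054 ],
       [-0.66302147,  0.06357824, -0.74589567]]), 't': array([-0.04547585, -0.35661814,  1.74079897])}
top {'mtx': array([[463.52334511,   0.        , 280.24364549],
       [  0.        , 463.52334511, 208.68551348],
       [  0.        ,   0.        ,   1.        ]]), 'R': array([[ 0.00170908, -0.99976891,  0.02142889],
       [-0.9932057 , -0.00419054, -0.11629653],
       [ 0.11635945, -0.02108453, -0.99298334]]), 't': array([-0.02335014,  0.55320505,  1.29793835])}
```

View pics/scene0.png

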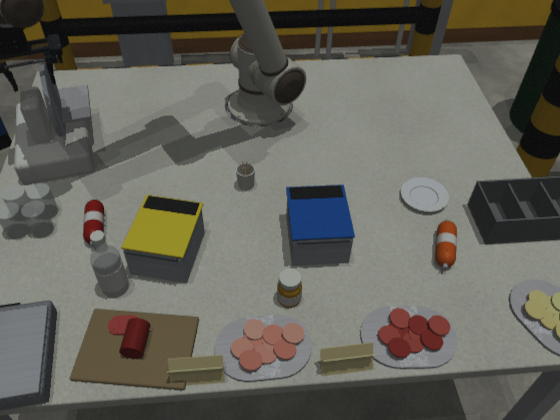

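View pics/top0.png

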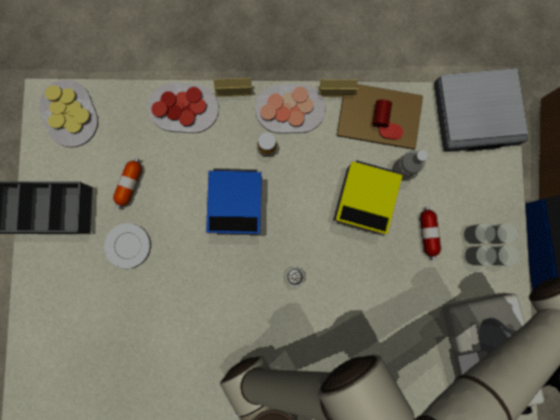

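Run:
```python
from station import r
import cv2, numpy as np
for n in('scene','top'):
  im=r.capture(n)
  for t in('yellow_lid','yellow_pad','blue_lid','yellow_bin','blue_bin','water','mustard','pick_pot'):
    o=r.outline_of(n,t)
    for d in o[:2]:
        m=d['pixels'].astype(np.uint8); 
        c=cv2.findContours(m,0,2)[0]
        if not c: continue
        c=max(c,key=cv2.contourArea)
        q=cv2.approxPolyDP(c,4,True)[:,0].tolist()
        print(n,t,round(d['score'],2),m.sum(),q if len(q)<10 else cv2.boxPoints(cv2.minAreaRect(c)).round().tolist())
```

```text
scene yellow_lid 0.84 3539 [[146, 196], [123, 247], [182, 257], [202, 204]]
scene yellow_pad 0.68 3465 [[146, 196], [122, 248], [183, 257], [202, 204]]
scene blue_lid 0.87 3205 [[342, 185], [286, 189], [293, 240], [352, 236]]
scene yellow_bin 0.59 5555 [[148, 195], [122, 245], [129, 271], [186, 283], [203, 233], [202, 204]]
scene yellow_bin 0.37 3528 [[146, 195], [122, 248], [181, 257], [201, 204]]
scene blue_bin 0.68 4941 [[343, 184], [287, 187], [292, 265], [348, 262], [354, 233]]
scene water 0.25 815 [[287, 269], [279, 275], [277, 298], [292, 307], [300, 299], [300, 275]]
scene mustard 0.75 825 [[285, 269], [277, 299], [292, 307], [300, 300], [300, 276]]
scene pick_pot 0.68 439 [[244, 163], [236, 175], [239, 188], [248, 190], [255, 172]]
scene pick_pot 0.44 3668 [[146, 195], [121, 249], [183, 258], [203, 204]]
top yellow_lid 0.66 3124 [[352, 163], [337, 218], [385, 232], [400, 176]]
top yellow_pad 0.72 3190 [[353, 163], [337, 217], [386, 233], [401, 175]]
top blue_lid 0.8 3295 [[209, 172], [206, 230], [258, 233], [261, 174]]
top yellow_bin 0.92 3638 [[352, 161], [334, 219], [387, 233], [401, 175]]
top blue_bin 0.7 3363 [[210, 171], [206, 230], [258, 232], [261, 174], [254, 169]]
top water 0.78 714 [[426, 151], [408, 150], [393, 168], [403, 179], [423, 168]]
top mustard 0.58 379 [[266, 132], [258, 150], [268, 156], [276, 141]]
top pick_pot 0.6 278 [[289, 269], [287, 282], [299, 285], [302, 271]]
top pick_pot 0.15 3236 [[352, 162], [337, 219], [386, 233], [401, 175]]
```

The yellow lid is at top pixels (337–400, 163–233) and scene pixels (122–202, 196–257). In both views its black pad edge faces the robot. The water bottle stands near its rear right corner.

```bash
cat > h.py <<'E'
from station import r
import numpy as np, cv2
def P(n):
    m=r.camera_model(n); return m['mtx']@np.c_[m['R'],m['t']]
def tri(a,b):
    X=cv2.triangulatePoints(P('top'),P('scene'),np.array(a,float).T,np.array(b,float).T); return (X[:3]/X[3]).T
def proj(n,X):
    x=P(n)@np.r_[X,1]; return x[:2]/x[2]
E
python3 - <<'E'
from h import *
T=[(337,218),(386,233),(352,163),(400,176)];S=[(202,204),(146,196),(182,257),(123,247)]
X=tri(T,S);print(X.round(4))
f=X[:2].mean(0);b=X[2:].mean(0);print(f,b,np.linalg.norm(f-b),np.linalg.norm(X[0]-X[1]),np.degrees(np.arctan2(*(b-f)[[1,0]])),np.degrees(np.arctan2(*(X[0]-X[1])[[1,0]])))
X=tri([(206,230),(258,233),(209,172),(261,174)],[(342,185),(286,189),(352,236),(293,240)]);print(X.round(3))
# fixed-height plane intersections
def ray(n,uv,z):
    m=r.camera_model(n);d=m['R'].T@np.linalg.solve(m['mtx'],[*uv,1]);c=-m['R'].T@m['t'];return c+d*(z-c[2])/d[2]
for n,L in(('top',T),('scene',S)):
    for p in L: print(n,ray(n,p,.1).round(4))
print(ray('top',(425,152),.19),ray('top',(398,172),0.02),ray('top',(294,276),.06))
# zoom
for n,(x0,y0,x1,y1) in(('top',(320,140,440,260)),('scene',(80,180,220,300))):
    im=r.capture(n)[y0:y1,x0:x1];cv2.imwrite(f'pics/z{n}.png',cv2.resize(im,None,fx=4,fy=4,interpolation=cv2.INTER_CUBIC))
E
```

```text
[[ 0.5204 -0.1733  0.101 ]
 [ 0.4801 -0.3093  0.0979]
 [ 0.6744 -0.218   0.0955]
 [ 0.6379 -0.3507  0.0987]]
[ 0.50027629 -0.24129406  0.09946478] [ 0.65613692 -0.28433579  0.09713605] 0.16171131742561556 0.1419451029275359 -15.43777027591412 73.50068845127355
[[0.486 0.178 0.105]
 [0.479 0.038 0.094]
 [0.646 0.175 0.098]
 [0.643 0.035 0.092]]
top [ 0.5205 -0.175   0.1   ]
top [ 0.48   -0.3082  0.1   ]
top [ 0.6734 -0.2185  0.1   ]
top [ 0.6377 -0.351   0.1   ]
scene [ 0.5197 -0.1722  0.1   ]
scene [ 0.4821 -0.3093  0.1   ]
scene [ 0.678  -0.2164  0.1   ]
scene [ 0.639  -0.3499  0.1   ]
[ 0.68379454 -0.39205094  0.19      ] [ 0.66482948 -0.36818644  0.02      ] [ 0.36278995 -0.05949996  0.06      ]
```

Run:
```python
import cv2,numpy as np
a=cv2.imread('pics/ztop.png');b=cv2.imread('pics/zscene.png')
h=480
cv2.imwrite('pics/zz.png',np.hstack([cv2.resize(a,(400,400)),cv2.resize(b,(400,400))]))
```

```text
(no output)
```

View pics/zz.png

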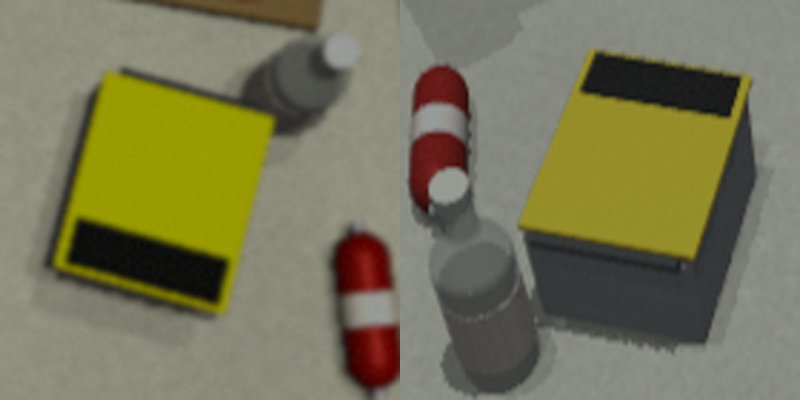

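```bash
cat >> h.py <<'E'
from scipy.spatial.transform import Rotation as Ro
A=np.radians(-16.0); bx=np.array([np.cos(A),np.sin(A),0]); by=np.array([-np.sin(A),np.cos(A),0])
F=np.array([0.4985,-0.2413,0.0]); H=F+.170*bx+[0,0,.096]
RT=np.c_[-bx,by,[0,0,-1]]
def tip(s,z,off=0): # tip at distance s behind the lid front edge, height z -> TCP
    return F+s*bx+np.array([0,0,z+.017])
def go(p,R=RT):
    s=r.sense();R0=s['ee_rot'];d=R0.T@(p-s['tcp_pos'])/.3
    w=Ro.from_matrix(R0.T@R).as_rotvec()/np.pi
    print('t',round(s['time_s'],2),'tcp',s['tcp_pos'].round(4),'F',s['wrist_force'].round(2),'g',round(s['gripper_width'],2));print('shift',d.round(4),'turn',w.round(4),'rows',np.linalg.norm(d)*.3/.0417)
E
python3 -c "
from h import *
print(F+.025*bx,H,r.camera_model('wrist')['mount'].round(3).tolist())
go(tip(.02,.20))"
```

```text
[ 0.52253154 -0.24819093  0.        ] [ 0.66191449 -0.28815835  0.096     ] [[0.0, -0.967, -0.253, 0.069], [1.0, -0.0, 0.0, -0.0], [-0.0, -0.253, 0.967, -0.146], [0.0, 0.0, 0.0, 1.0]]
t 1.1 tcp [ 0.1678 -0.602   0.2396] F [ 0.79  0.46 -0.13] g 0.99
shift [-1.4414  0.8275  0.0752] turn [-0.      0.      0.1754] rows 11.969490174187849
```

```bash
python3 -m creep '[[0,-0.2,0.11,0,0,0,0.05],[0,-0.4,0.22,0,0,0,0.1],[0,-0.6,0.34,0,0,0,0.15],[0,-0.7,0.4,0,0,0,0.175],[0,-0.7,0.4,0,0,0,0.175]]'; python3 -c "
from h import *
go(tip(-.06,.20))"
```

```text
time_s: 1.52
tcp_pos: [0.3068, -0.4626, 0.2397]
ee_rot: [[-0.96, 0.281, 0.0], [0.281, 0.96, -0.001], [-0.0, -0.001, -1.0]]
wrist_force: [1.5, 0.1, -0.6]
gripper_width: 0.742
t 1.52 tcp [ 0.3068 -0.4626  0.2397] F [ 1.5   0.07 -0.59] g 0.74
shift [-0.2057  0.8865  0.0748] turn [-0.0004  0.0001 -0.0019] rows 6.569043645332977
```

Stop short of the bin and take a second, closer look with the wrist camera.

```bash
python3 -m creep '[[0,-0.21,0.89,0.0,0,0,0],[0,-0.21,0.89,0.0,0,0,0],[0,-0.21,0.89,0.0,0,0,0],[0,-0.21,0.89,0.0,0,0,0],[0,-0.21,0.89,0,0,0,0]]'; python3 -m creep '[[0,0,0.2,0,0,0,0],[0,0,0.2,0.0,0,0,0]]'
python3 - <<'E'
from h import *
s=r.sense();im=r.capture('wrist');cv2.imwrite('pics/w1.png',im)
m=r.camera_model('wrist');M=np.array(m['mount']);
R=s['ee_rot'];Rc=R@M[:3,:3];c=s['tcp_pos']+R@M[:3,3]
def pj(X):
    p=m['mtx']@(Rc.T@(X-c));return (p[:2]/p[2]).round(1)
for w in(.073,-.073): print('front',pj(F+w*by+[0,0,.103]),'back',pj(F+.165*bx+w*by+[0,0,.103]))
go(tip(.02,.16))
E
```

```text
time_s: 1.93
tcp_pos: [0.4101, -0.2798, 0.2398]
ee_rot: [[-0.96, 0.281, 0.001], [0.281, 0.96, -0.002], [-0.001, -0.001, -1.0]]
wrist_force: [0.2, 0.6, 1.0]
gripper_width: 0.325
time_s: 2.1
tcp_pos: [0.4281, -0.2191, 0.24]
ee_rot: [[-0.96, 0.279, 0.002], [0.279, 0.96, -0.001], [-0.002, -0.001, -1.0]]
wrist_force: [-0.9, 0.3, 0.7]
gripper_width: 0.172
front [352.2 279.8] back [343.8 417.7]
front [200.5 280.2] back [210.2 418. ]
t 2.15 tcp [ 0.4284 -0.218   0.2401] F [-0.01  2.28  0.31] g 0.13
shift [-0.3121 -0.01    0.2112] turn [-0.      0.0008 -0.0004] rows 2.7117894889271
```

View pics/w1.png

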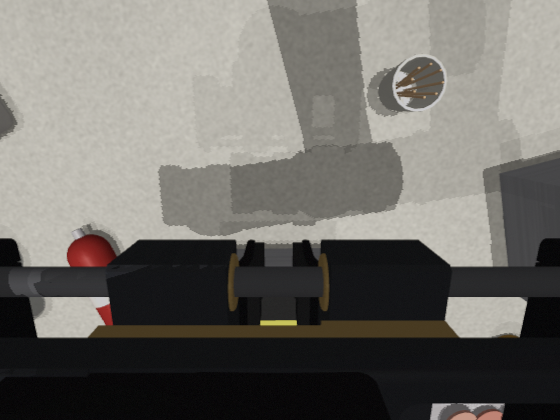

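The gripper hides the lid; only a yellow sliver shows at (278,323), and it is centred between the fingers. The two fixed-camera views agree to about 2 mm, so I move over the pad.

```bash
python3 -m creep '[[0,-0.12,0,0.07,0,0,0],[0,-0.25,0,0.15,0,0,0],[0,-0.31,-0.01,0.21,0,0,0],[0,-0.31,-0.01,0.21,0,0,0],[0,-0.31,-0.01,0.21,0,0,0]]'
python3 - <<'E'
from h import *
s=r.sense()
a=r.capture('top')[140:260,300:460];b=r.capture('scene')[150:270,80:240]
cv2.imwrite('pics/p2.png',np.vstack([cv2.resize(a,(400,300)),cv2.resize(b,(400,300))]))
go(tip(.022,.112))
E
```

```text
time_s: 2.57
tcp_pos: [0.517, -0.2467, 0.1753]
ee_rot: [[-0.961, 0.277, -0.002], [0.277, 0.961, -0.0], [0.002, -0.0, -1.0]]
wrist_force: [-0.0, 0.1, 0.0]
gripper_width: 0.01
t 2.67 tcp [ 0.5169 -0.2468  0.1779] F [-0.93 -1.17 -0.46] g 0.0
shift [-0.0089  0.0007  0.163 ] turn [-0.0001  0.0009 -0.0005] rows 1.1744328295185997
```

View pics/p2.png

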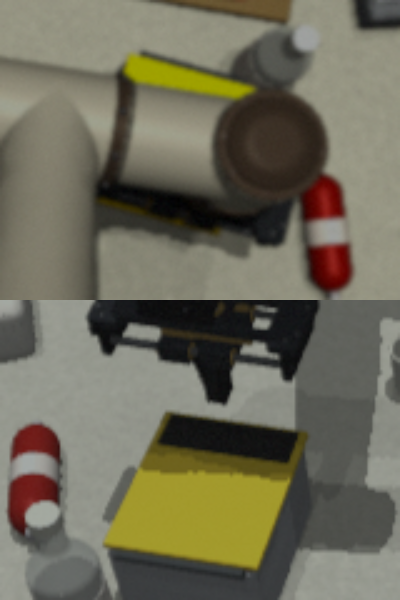

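The shut fingers hang centred above the black pad, with the tip at about (215,400) in the lower view. I lower them in small steps.

```bash
python3 -m creep '[[0,-0.01,0,0.08,0,0,0],[0,-0.01,0,0.14,0,0,0],[0,-0.01,0,0.163,0,0,0],[0,-0.01,0,0.163,0,0,0]]'; python3 -m creep '[[0,0,0,0.01,0,0,0],[0,0,0,0.015,0,0,0],[0,0,0,0.015,0,0,0]]';  python3 -c "
from h import *
go(tip(.022,.1))"
```

```text
time_s: 3.0
tcp_pos: [0.5186, -0.2474, 0.1287]
ee_rot: [[-0.961, 0.277, 0.001], [0.277, 0.961, -0.001], [-0.001, -0.0, -1.0]]
wrist_force: [0.3, -0.2, 0.7]
gripper_width: 0.007
time_s: 3.25
tcp_pos: [0.5188, -0.2475, 0.1252]
ee_rot: [[-0.961, 0.277, 0.003], [0.277, 0.961, -0.001], [-0.003, -0.0, -1.0]]
wrist_force: [0.6, 0.3, -0.3]
gripper_width: 0.004
t 3.25 tcp [ 0.5188 -0.2475  0.1252] F [ 0.59  0.31 -0.28] g 0.0
shift [-0.0024  0.0012  0.0274] turn [-0.0001  0.0009 -0.0005] rows 0.19830288888740238
```

Tip at 0.108, no contact yet.

```bash
python3 -m creep '[[0,0,0,0.005,0,0,0],[0,0,0,0.01,0,0,0],[0,0,0,0.01,0,0,0]]'; python3 -m creep '[[0,0,0,0.005,0,0,0],[0,0,0,0.01,0,0,0],[0,0,0,0.01,0,0,0]]'
```

```text
time_s: 3.5
tcp_pos: [0.5189, -0.2475, 0.1224]
ee_rot: [[-0.961, 0.277, 0.003], [0.277, 0.961, -0.001], [-0.003, -0.0, -1.0]]
wrist_force: [0.1, 0.6, 0.7]
gripper_width: 0.007
time_s: 3.75
tcp_pos: [0.5189, -0.2475, 0.1202]
ee_rot: [[-0.961, 0.277, 0.003], [0.277, 0.961, -0.001], [-0.003, -0.0, -1.0]]
wrist_force: [-2.7, 1.5, 4.7]
gripper_width: 0.006
```

```bash
python3 -m creep '[[0,0,0,0.006,0,0,0],[0,0,0,0.01,0,0,0],[0,0,0,0.01,0,0,0]]'; python3 -m creep '[[0,0,0,0.005,0,0,0],[0,0,0,0.007,0,0,0],[0,0,0,0.007,0,0,0]]'
```

```text
time_s: 4.0
tcp_pos: [0.5188, -0.2475, 0.1177]
ee_rot: [[-0.961, 0.277, 0.003], [0.277, 0.961, -0.001], [-0.003, -0.001, -1.0]]
wrist_force: [-1.9, 1.2, 4.7]
gripper_width: 0.006
time_s: 4.25
tcp_pos: [0.5188, -0.2475, 0.1172]
ee_rot: [[-0.961, 0.276, 0.003], [0.276, 0.961, -0.002], [-0.003, -0.001, -1.0]]
wrist_force: [-3.8, 3.1, 9.8]
gripper_width: 0.001
```

Force rose from about 5 to 10 N while travel stalled, so the pad is right down after about 4–5 mm. Now I take the fingers away quickly.

```bash
python3 -m creep '[[0,0.06,0,-0.1,0,0,0],[0,0.18,0,-0.17,0,0,0],[0,0.32,0,-0.2,0,0,0],[0,0.35,0,-0.2,0,0,0],[0,0.35,0,-0.2,0,0,0]]'; python3 -m creep '[[0,0,0,0,0,0,0],[0,0,0,0,0,0,0],[0,0,0,0,0,0,0],[0,0,0,0,0,0,0],[0,0,0,0,0,0,0]]';  python3 -m creep '[[0,0,0,0,0,0,0],[0,0,0,0,0,0,0],[0,0,0,0,0,0,0],[0,0,0,0,0,0,0],[0,0,0,0,0,0,0]]'
python3 - <<'E'
from h import *
for n in('top','scene'):
  cv2.imwrite(f'pics/{n}3.png',r.capture(n))
  for t in ('yellow_lid','yellow_edge'):
   for d in r.outline_of(n,t)[:1]:
    c=max(cv2.findContours(d['pixels'].astype(np.uint8),0,2)[0],key=cv2.contourArea)
    print(n,t,d['score'],cv2.approxPolyDP(c,4,True)[:,0].tolist())
for th in(0,.67,1.57):
  for w in(.073,-.073):
    E_=H+.17*np.array([0,0,np.sin(th)])-.17*np.cos(th)*bx+w*by; print(th,proj('top',E_).round(),proj('scene',E_).round())
print(F,H)
go(tip(-.06,.18))
E
```

```text
time_s: 4.67
tcp_pos: [0.4152, -0.2178, 0.1774]
ee_rot: [[-0.961, 0.276, 0.004], [0.276, 0.961, -0.001], [-0.004, -0.0, -1.0]]
wrist_force: [0.2, 0.3, -0.1]
gripper_width: 0.004
time_s: 5.08
tcp_pos: [0.4158, -0.218, 0.1768]
ee_rot: [[-0.961, 0.276, 0.003], [0.276, 0.961, -0.001], [-0.003, -0.0, -1.0]]
wrist_force: [-0.1, -0.6, 1.1]
gripper_width: 0.004
time_s: 5.5
tcp_pos: [0.4158, -0.218, 0.1768]
ee_rot: [[-0.961, 0.276, 0.003], [0.276, 0.961, -0.001], [-0.003, -0.0, -1.0]]
wrist_force: [-0.2, -0.4, -0.2]
gripper_width: 0.004
top yellow_lid 0.58 [[353, 160], [347, 200], [401, 214], [402, 175]]
top yellow_edge 0.79 [[353, 160], [347, 199], [401, 215], [402, 175]]
scene yellow_lid 0.75 [[133, 177], [121, 248], [182, 257], [193, 186]]
scene yellow_edge 0.62 [[133, 176], [120, 248], [181, 257], [193, 185]]
0 [335. 219.] [203. 205.]
0 [387. 234.] [145. 196.]
0.67 [345. 201.] [194. 185.]
0.67 [401. 217.] [132. 175.]
1.57 [364. 145.] [171. 208.]
1.57 [422. 162.] [102. 197.]
[ 0.4985 -0.2413  0.    ] [ 0.66191449 -0.28815835  0.096     ]
t 5.8 tcp [ 0.4158 -0.218   0.1769] F [0.38 0.26 0.95] g 0.01
shift [-0.0866  0.0012 -0.0667] turn [-0.0001  0.0011 -0.0002] rows 0.7866355176017696
```

View pics/scene3.png

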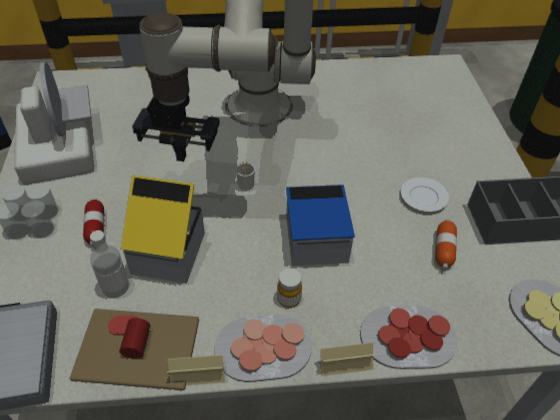

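View pics/top3.png

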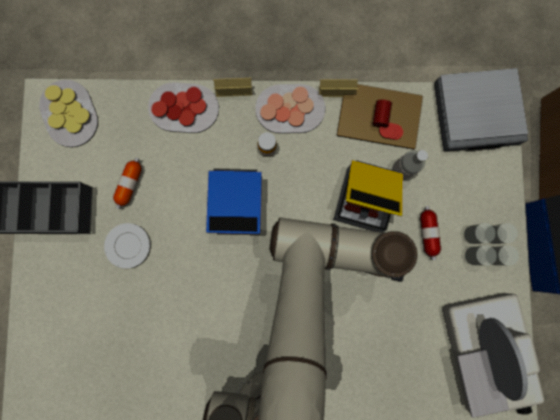

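The lid sprang to about 0.67: its front corners are at scene (133,177) and (193,186), against predicted (132,175) and (194,185). The bin hasn't moved. Next I move under and in front of the edge.

```bash
python3 -c "
from h import *
for q in ((.01,.181),(.0276,.181),(.0687,.219),(.0989,.2345),(.1316,.2435),(.1655,.246)): go(tip(*q))"|grep shift
```

```text
shift [-0.32    0.0013 -0.0692] turn [-0.0001  0.0011 -0.0002] rows 2.355168767961243
shift [-0.3786  0.0014 -0.069 ] turn [-0.0001  0.0011 -0.0002] rows 2.7688519768039614
shift [-0.5161  0.0014 -0.1952] turn [-0.0001  0.0011 -0.0002] rows 3.9695012704182644
shift [-0.6169  0.0014 -0.2465] turn [-0.0001  0.0011 -0.0002] rows 4.779524527238759
shift [-0.726   0.0015 -0.2762] turn [-0.0001  0.0011 -0.0002] rows 5.58825394641835
shift [-0.839   0.0016 -0.2841] turn [-0.0001  0.0011 -0.0002] rows 6.372947299383263
```

```bash
python3 -m creep '[[0,-0.1,0,-0.07,0,0,0],[0,-0.2,0,-0.07,0,0,0],[0,-0.28,0,-0.07,0,0,0],[0,-0.32,0,-0.07,0,0,0],[0,-0.32,0,-0.07,0,0,0]]'; python3 -m creep '[[0,-0.02,0,0,0,0,0],[0,-0.04,0,0,0,0,0],[0,-0.06,0,0,0,0,0],[0,-0.09,0,-0.02,0,0,0],[0,-0.12,0,-0.05,0,0,0]]'
python3 - <<'E'
from h import *
cv2.imwrite('pics/s4.png',cv2.resize(r.capture('scene')[100:300,60:280],(660,600)))
for q in ((.0687,.219),(.0989,.2345),(.1316,.2435),(.1655,.246)): go(tip(*q))
E
```

```text
time_s: 6.22
tcp_pos: [0.5103, -0.245, 0.1977]
ee_rot: [[-0.961, 0.276, 0.004], [0.276, 0.961, -0.002], [-0.004, -0.001, -1.0]]
wrist_force: [0.2, 0.5, -0.3]
gripper_width: 0.005
time_s: 6.63
tcp_pos: [0.5392, -0.2536, 0.2128]
ee_rot: [[-0.961, 0.276, -0.01], [0.276, 0.961, 0.002], [0.01, -0.001, -1.0]]
wrist_force: [-10.8, 5.5, 10.8]
gripper_width: 0.009
t 6.68 tcp [ 0.5433 -0.255   0.2156] F [ 0.53 -0.11  4.13] g 0.0
shift [-0.0729  0.0027 -0.068 ] turn [-0.0007 -0.0001  0.    ] rows 0.7175888646573162
t 6.68 tcp [ 0.5433 -0.255   0.2156] F [ 0.53 -0.11  4.13] g 0.0
shift [-0.1735  0.0025 -0.1197] turn [-0.0007 -0.0001  0.    ] rows 1.5169400409627036
t 6.68 tcp [ 0.5433 -0.255   0.2156] F [ 0.53 -0.11  4.13] g 0.0
shift [-0.2825  0.0025 -0.1498] turn [-0.0007 -0.0001  0.    ] rows 2.3006079350124593
t 6.68 tcp [ 0.5433 -0.255   0.2156] F [ 0.53 -0.11  4.13] g 0.0
shift [-0.3955  0.0024 -0.1582] turn [-0.0007 -0.0001  0.    ] rows 3.064606094252934
```

View pics/s4.png

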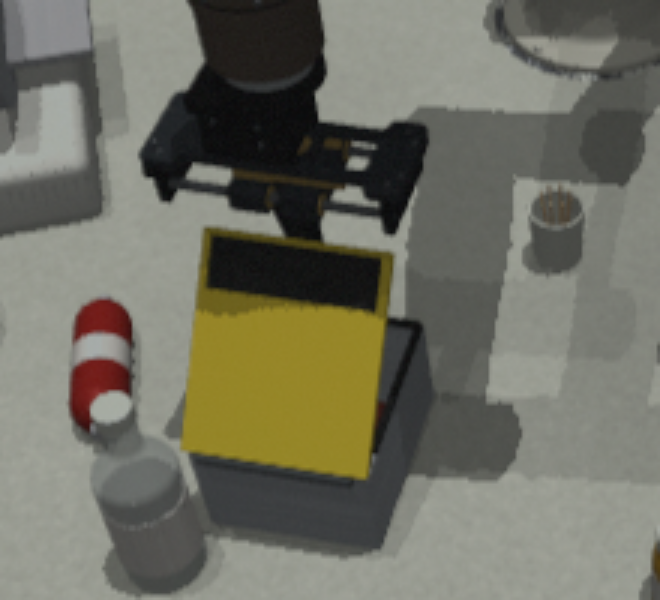

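The fingers are in front of the edge, at about (300,235) in the crop, and the lid has opened slightly with the bin still in place. The brief 16 N peak came from moving too fast, so I go slower.

```bash
python3 -m creep '[[0,-0.015,0,-0.014,0,0,0],[0,-0.03,0,-0.028,0,0,0],[0,-0.045,0,-0.042,0,0,0],[0,-0.06,0,-0.056,0,0,0],[0,-0.073,0,-0.068,0,0,0]]'; python3 -m creep '[[0,-0.02,0,-0.01,0,0,0],[0,-0.04,0,-0.02,0,0,0],[0,-0.06,0,-0.03,0,0,0],[0,-0.08,0,-0.04,0,0,0],[0,-0.1,0,-0.05,0,0,0]]';python3 - <<'E'
from h import *
cv2.imwrite('pics/s5.png',cv2.resize(r.capture('scene')[100:300,60:280],(660,600)))
for q in ((.1316,.2435),(.1655,.246)): go(tip(*q))
E
```

```text
time_s: 7.1
tcp_pos: [0.5649, -0.2611, 0.2361]
ee_rot: [[-0.961, 0.275, -0.001], [0.275, 0.961, -0.002], [0.001, -0.002, -1.0]]
wrist_force: [-0.2, 0.3, -0.3]
gripper_width: 0.007
time_s: 7.52
tcp_pos: [0.5945, -0.2695, 0.2511]
ee_rot: [[-0.961, 0.275, -0.001], [0.275, 0.961, -0.002], [0.001, -0.002, -1.0]]
wrist_force: [-0.8, 0.5, -1.0]
gripper_width: 0.003
t 7.57 tcp [ 0.5957 -0.27    0.2516] F [1.43 0.43 1.38] g 0.01
shift [-0.1008  0.0024 -0.0296] turn [-0.0009  0.0005  0.0001] rows 0.7557264900328853
t 7.57 tcp [ 0.5957 -0.27    0.2516] F [1.43 0.43 1.38] g 0.01
shift [-0.2138  0.0023 -0.0378] turn [-0.0009  0.0005  0.0001] rows 1.5618222341014807
```

View pics/s5.png

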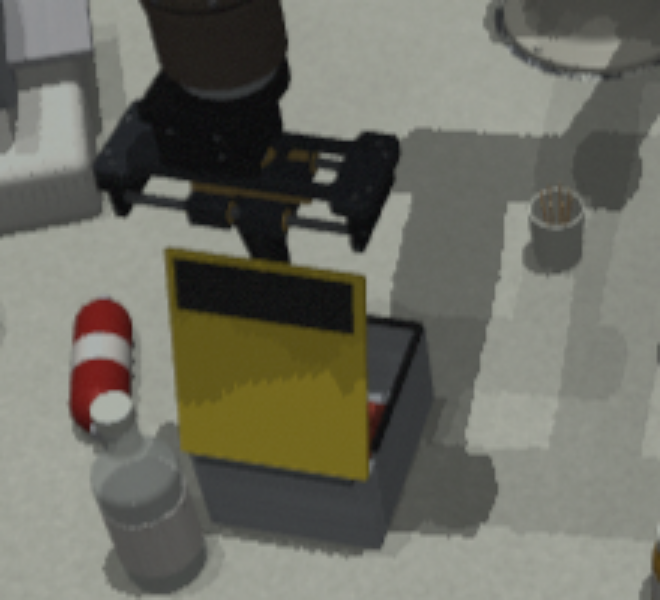

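The lid is following the fingers, at roughly 1.2 rad, and the bin outline is unchanged. I keep going.

```bash
python3 -m creep '[[0,-0.02,0,-0.006,0,0,0],[0,-0.04,0,-0.012,0,0,0],[0,-0.06,0,-0.018,0,0,0],[0,-0.08,0,-0.024,0,0,0],[0,-0.1,0,-0.03,0,0,0]]'; python3 -m creep '[[0,-0.02,0,-0.002,0,0,0],[0,-0.04,0,-0.005,0,0,0],[0,-0.06,0,-0.008,0,0,0],[0,-0.08,0,-0.008,0,0,0],[0,-0.1,0,-0.008,0,0,0]]';python3 - <<'E'
from h import *
cv2.imwrite('pics/s6.png',cv2.resize(r.capture('scene')[100:300,60:280],(660,600)))
for q in ((.1655,.246),(.179,.245)): go(tip(*q))
E
```

```text
time_s: 7.98
tcp_pos: [0.6251, -0.2784, 0.2606]
ee_rot: [[-0.961, 0.275, 0.001], [0.275, 0.961, -0.003], [-0.001, -0.003, -1.0]]
wrist_force: [0.0, 0.2, 0.3]
gripper_width: 0.0
time_s: 8.4
tcp_pos: [0.6546, -0.2868, 0.263]
ee_rot: [[-0.961, 0.275, 0.001], [0.275, 0.961, -0.003], [-0.001, -0.003, -1.0]]
wrist_force: [0.6, 0.5, -1.0]
gripper_width: 0.006
t 8.45 tcp [ 0.6555 -0.2871  0.2626] F [0.45 0.32 0.89] g 0.0
shift [-0.0064  0.0025 -0.0013] turn [-0.001   0.0007  0.0002] rows 0.050376689273253505
t 8.45 tcp [ 0.6555 -0.2871  0.2626] F [0.45 0.32 0.89] g 0.0
shift [-0.0514  0.0024  0.0021] turn [-0.001   0.0007  0.0002] rows 0.3706814949857071
```

View pics/s6.png

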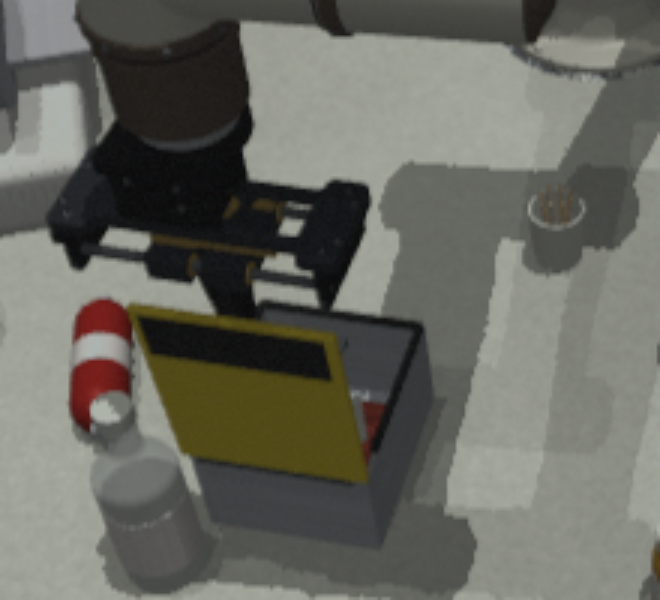

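The lid's edge corners are at scene (103,202) and (172,211), just past the prediction for 1.57 rad. I nudge it 7 mm further, then back away.

```bash
python3 -m creep '[[0,-0.008,0,0,0,0,0],[0,-0.016,0,0,0,0,0],[0,-0.024,0,0,0,0,0],[0,-0.024,0,0,0,0,0]]'; python3 -m creep '[[0,0.03,0,0,0,0,0],[0,0.1,0,-0.02,0,0,0],[0,0.2,0,-0.04,0,0,0],[0,0.32,0,-0.06,0,0,0],[0,0.44,0,-0.08,0,0,0]]'; python3 -m creep '[[0,0.13,0,-0.03,0,0,0],[0,0.26,0,-0.06,0,0,0],[0,0.39,0,-0.06,0,0,0],[0,0.4,0,-0.06,0,0,0],[0,0.4,0,-0.06,0,0,0]]'; python3 -m creep '[[0,0,0,0,0,0,0],[0,0,0,0,0,0,0],[0,0,0,0,0,0,0],[0,0,0,0,0,0,0],[0,0,0,0,0,0,0]]'
python3 - <<'E'
from h import *
for n in('top','scene'):
  cv2.imwrite(f'pics/{n}7.png',r.capture(n))
for d in r.outline_of('scene','yellow_lid')[:1]:
    c=max(cv2.findContours(d['pixels'].astype(np.uint8),0,2)[0],key=cv2.contourArea)
    print(d['score'],cv2.approxPolyDP(c,4,True)[:,0].tolist())
for th in(1.4,1.57,1.65,1.75):
  print(th,[proj('scene',H+.17*np.array([0,0,np.sin(th)])-.17*np.cos(th)*bx+w*by).round() for w in(.073,-.073)])
for n,th in(('scene','blue_bin'),('scene','pick_pot'),('scene','mustard'),('top','water')):
    d=r.recognise(n,th)[:1];print(th,d)
s=r.sense();print(s['time_s'],s['tcp_pos'],s['wrist_force'])
E
```

```text
time_s: 8.78
tcp_pos: [0.6628, -0.2892, 0.2625]
ee_rot: [[-0.961, 0.275, 0.001], [0.275, 0.961, -0.004], [-0.002, -0.003, -1.0]]
wrist_force: [-0.1, -0.3, 0.5]
gripper_width: 0.002
time_s: 9.2
tcp_pos: [0.5347, -0.2525, 0.2862]
ee_rot: [[-0.961, 0.275, 0.002], [0.275, 0.961, -0.004], [-0.003, -0.003, -1.0]]
wrist_force: [0.5, -0.3, 0.6]
gripper_width: 0.009
time_s: 9.62
tcp_pos: [0.4175, -0.2191, 0.3055]
ee_rot: [[-0.961, 0.275, 0.005], [0.275, 0.961, -0.004], [-0.006, -0.003, -1.0]]
wrist_force: [0.3, 1.0, 0.8]
gripper_width: 0.002
time_s: 10.03
tcp_pos: [0.4182, -0.2193, 0.3049]
ee_rot: [[-0.961, 0.275, 0.004], [0.275, 0.961, -0.004], [-0.005, -0.003, -1.0]]
wrist_force: [-0.7, -0.4, -0.4]
gripper_width: 0.008
0.68 [[101, 204], [120, 250], [182, 260], [169, 213]]
1.4 [array([176., 199.]), array([108., 188.])]
1.57 [array([171., 208.]), array([102., 197.])]
1.65 [array([169., 213.]), array([100., 202.])]
1.75 [array([167., 220.]), array([ 97., 209.])]
blue_bin [{'rect': [0.5127, 0.4443, 0.6345, 0.639], 'score': 0.85}]
pick_pot [{'rect': [0.4238, 0.3881, 0.4546, 0.4502], 'score': 0.96}]
mustard [{'rect': [0.4957, 0.6367, 0.5359, 0.7326], 'score': 0.6}]
water [{'rect': [0.7161, 0.356, 0.7664, 0.4219], 'score': 0.75}]
10.3833 [ 0.41753979 -0.2191618   0.30540518] [ 0.35218558 -0.04025906 -0.07658942]
```

View pics/scene7.png

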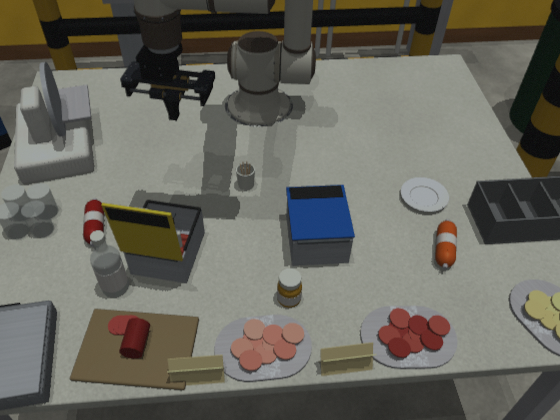

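View pics/top7.png

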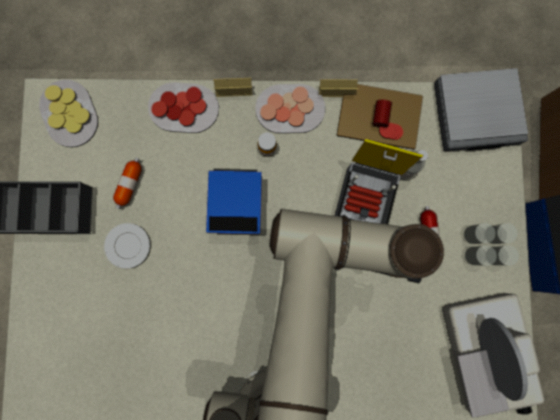

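The lid stands at about 1.65 rad, with its edge corners at scene (101,204) and (169,213). The bin, the blue-lidded bin and the bystanders show no movement, and the gripper is clear of everything.

```bash
python3 -c "
from station import r
print(r.finish_job())"
```

```text
the job is handed in; nothing more can be done
None
```

The yellow-lidded bin is open and the job is handed in, about 10.4 s into the 45 s allowed.

- **Pressing:** I pressed the black pad down about 4–5 mm with closed fingertips, reaching about 10 N. I then drew the fingers clear, and the lid sprang ajar by itself to about 0.67 rad.
- **Pushing:** I pushed the front edge along its arc with the closed fingers and let go at about 1.65 rad. When the fingers first met the edge I was moving too fast, and the wrist force briefly reached about 16 N. I slowed down for the rest of the push.
- **Last checks:** About a second after I let go, the lid's front corners in the scene camera fitted 1.65 rad to within about 2 pixels, so it is leaning back and staying put. The bin, the shut blue-lidded bin and the bystanders looked unmoved. The arm hid part of the red sausage from the top camera, but the scene camera showed it in place. The gripper was well clear, with no contact force.
- **Not useful:** The wrist camera's view of the lid was blocked by the gripper. The positions therefore rest on the two fixed cameras, which agreed to a few millimetres.

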